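# Polisher speed up four clicks, then start

### The job

Raise the polisher's speed by exactly four clicks: with a fingertip, push the orange post of the control box's grey dial gently round clockwise (seen from above) until the dial rests in the fourth click stop from where it stands now. Then press the green start button all the way down and let it come back up. Only push and press: do not grip or lift anything, and leave the loose things where they lie.

Things in the scene. Friction and masses are not known exactly. Their poses are not given: they have to be found in the camera images.
- control_box: low cream control box with a dark deck, fixed to the worktop: 140 (x) x 220 (y) x 50 mm high, origin under its centre on the worktop, x axis away from the robot (towards its back), y axis to its left, z up. Its deck (50 mm up) carries the dial on the left (axis at x 0, y +48 mm) and the green start button on the right (x -15, y -65 mm).
- dial_center (a point): point on the vertical turning axis of the grey dial, at the height of the disc's upper face (68 mm above the worktop). The disc is 84 mm across and 18 mm high, with no raised part on it but the finger post. The ticks on the deck round it are one click (20 degrees) apart and grow longer clockwise, towards faster.
- finger_post (a point): the middle of the orange upright finger post on the dial, which is there to push the dial round: a round post 14 mm thick, 28 mm high above the disc's face, its axis 34 mm from the dial's axis; this point lies on the post's axis, 14 mm above the face, and travels with the dial.
- speed_dial (a joint): dial angle in rad, growing clockwise seen from above (faster), 0 to 3.49 (end stops). Click stops every 0.349 rad (20 degrees), from 0: it takes 2 to 4 N at the post to leave a stop; halfway to the next the dial snaps forward by itself into that stop and rests. Starts at rest in one of the first four stops. At q the post stands at 200 degrees minus q anticlockwise from the box's x axis.
- start_button (a joint): travel of the round green button in m, 0 up, 0.006 fully down; a spring returns it. 5 N presses it fully down.
- start_button_top (a point): centre of the upper face of the green start button, 30 mm across, in a black surround; pressed straight down.
- ring_blank: loose plain steel ring, 21 mm across and 5 mm high, lying on the right rear corner of the control box's deck, about 60 mm behind the start button; origin under its centre. Leave alone.
- polish_bar_red: loose red bar of polishing compound, 39x86x27 mm; origin under its centre. Leave alone.
- polish_bar_green: loose green bar of polishing compound, 36x71x23 mm; origin under its centre. Leave alone.
- polish_pot: loose round pot with cream lid, 63 mm across, 34 mm high; origin under its centre. Leave alone.
- pumice_jar: loose clear jar with red cap, 47 mm across, 97 mm high; origin under its centre. Leave alone.

How it is judged:
By the outcome, as a careful person would: the job done as asked, in the order asked, and still so for the second after the job is handed in, with the robot touching nothing.
It also fails if it takes over 51 s, if anything falls off the work surface, if the arm or the gripper's body presses on something with over 40 N, if the wrist force passes 120 N, or if a joint passes its speed limit or range.

### The arm

A 6-joint arm with a two-finger parallel gripper is mounted at the origin on a cart in front of the work surface, level with it; the furniture and walls round the work are solid. World frame = base frame: x ahead of the robot, y to its left, z up, the work surface at z = 0. Lengths are in mm, angles in degrees, forces in N, time in s.
With the tool pointing down it reaches from about 350 to 850 mm from the base axis. Payload 8.1 kg.
Tool frame: the origin (TCP) lies midway between the tips of the shut fingers; the grasp point (between the pads) lies 19 mm behind it (r.tcp_to_grasp is the distance from the TCP to the grasp point, in mm); z points along the fingers, y is the direction in which the jaws open and shut (so a half turn about z gives the same grasp; the last joint's range is limited). The gripper opens to 85 mm and grips with 20 to 120 N. Pads are 22 mm wide; open, the fingers measure 114 mm over their backs; the gripper's body (76 mm by 85 mm) begins 54 mm behind the grasp point. The pads swing forward as they close: fully open they stand 13 mm farther back than shut.
Start: joints at [70.05, 7.471, 85.268, -0, 87.261, -4.893], TCP at [155.849, 579.41, 231.292] pointing down, gripper open.
Joint ranges: [-169.43, 169.43], [-51.17, 129.36], [1.28, 143.12], [-76.62, 256.62], [0, 156.53], [-152.29, 152.29]. Speed limits (degrees/s): [136.94, 136.94, 159.86, 180, 180, 180].

### API

Orientations are given as [roll, pitch, yaw] about the fixed x, y, z axes, in that order (R = Rz(yaw) Ry(pitch) Rx(roll)).
In Python, from bench import r gives the robot as it stands.
- The arm moves only by the tool jog_arm, never from a script. Its argument "targets" is a list of rows, each a list of 7 numbers: the shift along the tool's x, y, z in m, then the turn, a rotation vector about the tool's x, y, z in rad, then the closure, from 0 (fully open) to 1 (shut). In form: [[dx, dy, dz, wx, wy, wz, claw], ...]. A call has 1 to 5 rows; each row is the pose to reach, as a shift and turn from the pose commanded when the call began, along the tool's axes at that moment; what a row does not reach only later rows make up. A row lasts 1/12 s, in which the tool goes at most 41.7 mm and 7.16 degrees, less where a joint would pass 70% of its speed; a pose out of reach is approached as far as the arm can. A call with a gripper value outside its range is refused whole. The fingers move at their own pace and stop on an object; "newtons" is the grip in N (left out, the last holds). Time passes only in rows, so rows that repeat a pose let the fingers close. It gives the time, the measured TCP pose, the force and the opening at its end, in the units of the state.
- r.sense(): the state, without advancing time (a new reading comes with each control period).
- r.snapshot(name): name is "scene" or "top" or "wrist"; returns a dict with "pixels" (400x640x3 uint8, red, green, blue), "fx", "fy", "cx", "cy" (pixels), "origin" and "attitude" of the camera in the world. Camera axes: x right, y down, z forward; pixel columns grow to the right and rows downward; lengths in mm; the calibration is good to about 2 mm. A picture is of the moment at which its call begins. There is no depth.
- r.hand_in(): hands the job in, once; it reports no verdict.
The state is a dict: "time": time; "joint_pos": joint angles; "qd": joint speeds; "joint_efforts": joint torques, N m; "tool_pos": TCP position; "tcp_rot": TCP orientation; "ft_force": force on the tool from outside, world axes, zero at the start; "wrist_torque": the same for the moment, N m; "finger_gap": finger opening in mm.
Only numpy, scipy, OpenCV 4.12 (cv2) and the standard library are available. Lean on these libraries where they do the work, as an engineer would, in place of code of your own. Each camera call takes 0.05 s, during which the arm holds its last target.

## Working session

There is one attempt and no reset: what is moved stays moved. The work goes in short steps, Python scripts to look and compute and a tool call to move; the robot and the scene stay as the last step left them, time stands still between calls to the robot, and variables do not carry over. Pictures are saved under pics/ and viewed, and the job is handed in when it is done.

Besides the shell and the picture viewer there is one more tool, called after ">>>" by a JSON object that holds its "fn" and its "kwargs", one argument or row to a line. jog_arm: Moves the arm, as the interface text tells. Its arguments: {"type":"object","properties":{"targets":{"type":"array","items":{"type":"array","items":{"type":"number"}}},"newtons":{"type":"number"}},"required":["targets"]}

```bash
ls; mkdir -p pics; python3 - <<'E'
from bench import r
import cv2
for n in("scene","top","wrist"):
    s=r.snapshot(n); cv2.imwrite(f"pics/{n}0.png",s["pixels"][:,:,::-1]); print(n,s["fx"],s["fy"],s["cx"],s["cy"],s["origin"],s["attitude"])
print(r.sense())
E
```

```text
pics
scene 371.5934753892142 371.5934753892142 324.6454063963122 196.63646627002672 [ 165.16627959 -760.79986124  594.1261011 ] [-121.99790106    0.37725917  -28.96127391]
top 491.7197822219033 491.7197822219033 321.80287407924675 198.9705917379766 [ 448.43539653  -57.57905842 1424.15024864] [-175.33873483    1.3918333   -89.43360712]
wrist 327.99476608078146 327.99476608078146 325.50145254474245 199.89961634167727 [ 80.08736153 599.25696154 373.63020877] [1.62222875e+02 6.63000917e-02 7.48941403e+01]
{'time': 0.15, 'joint_pos': array([ 7.00514237e+01,  7.50489693e+00,  8.53167724e+01, -1.18618594e-04,
        8.72593744e+01, -4.89271635e+00]), 'qd': array([-0.0743171 , -0.0271513 , -0.13274992,  0.01062639,  0.07021568,
       -0.03609006]), 'joint_efforts': array([ 6.10927727e-04, -5.70060325e+01, -5.01160884e+01, -2.35343896e-04,
        9.69791523e-03,  8.54538200e-06]), 'tool_pos': array([155.68795353, 579.01329474, 230.47072119]), 'tcp_rot': array([-1.79919241e+02, -6.79419737e-03,  1.64944141e+02]), 'ft_force': array([ 0.43980535,  1.01184118, -0.39511774]), 'wrist_torque': array([ 0.00056803, -0.00560259, -0.00630464]), 'finger_gap': 85.36008384329804}
```

View pics/top0.png

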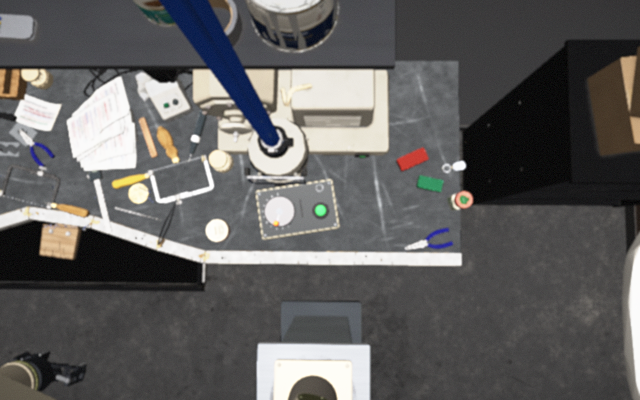

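View pics/scene0.png

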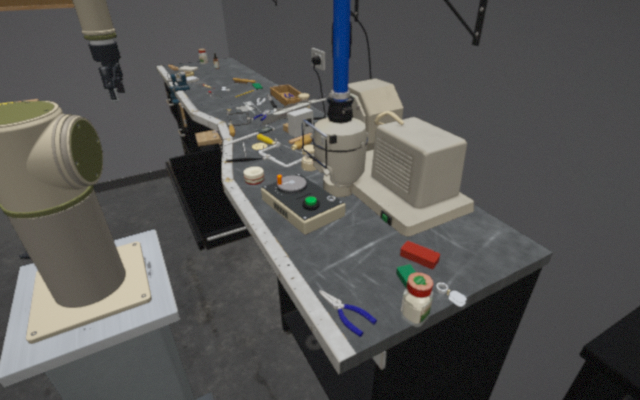

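View pics/wrist0.png

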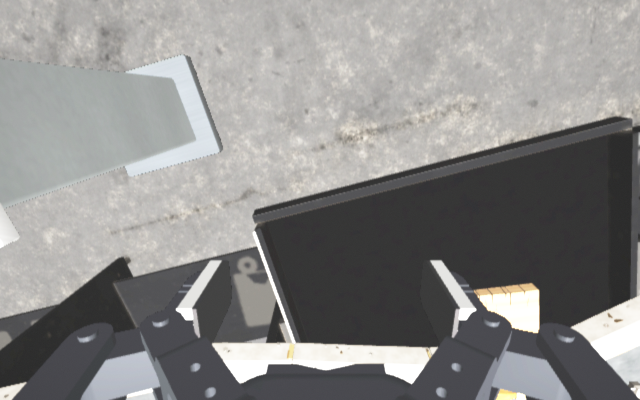

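The top view shows the control box centred near (299,209), with the dial near (280,211), the orange post near (276,223), the green button near (320,211) and the ring near (319,187). The box is slightly yawed. The polish machine stands right behind it, at (277,150). In the scene view the post is near (280,180) and the button near (311,202).

```bash
cat > h.py <<'E'
import numpy as np, cv2
from scipy.spatial.transform import Rotation as R
def ray(s,u,v):
    d=R.from_euler('xyz',s["attitude"],degrees=True).as_matrix()@np.array([(u-s["cx"])/s["fx"],(v-s["cy"])/s["fy"],1.])
    return np.array(s["origin"]),d/np.linalg.norm(d)
def plane(s,u,v,z):
    o,d=ray(s,u,v); return o+d*(z-o[2])/d[2]
def tri(a,b):
    (o1,d1),(o2,d2)=a,b
    t=np.linalg.lstsq(np.c_[d1,-d2],o2-o1,rcond=None)[0]
    p,q=o1+t[0]*d1,o2+t[1]*d2; return (p+q)/2,np.linalg.norm(p-q)
def proj(s,p):
    c=R.from_euler('xyz',s["attitude"],degrees=True).as_matrix().T@(np.array(p)-s["origin"])
    return s["cx"]+s["fx"]*c[0]/c[2], s["cy"]+s["fy"]*c[1]/c[2]
def mask(s,lo,hi,roi=None):
    h=cv2.cvtColor(np.ascontiguousarray(s["pixels"]),cv2.COLOR_RGB2HSV)
    m=cv2.inRange(h,np.array(lo),np.array(hi))
    if roi: 
        k=np.zeros_like(m);x0,y0,x1,y1=roi;k[y0:y1,x0:x1]=255;m&=k
    return m
def cen(m):
    n,l,st,c=cv2.connectedComponentsWithStats(m)
    return [(tuple(c[i].round(2)),tuple(st[i])) for i in sorted(range(1,n),key=lambda i:-st[i,4])[:4]]
E
python3 - <<'E'
from h import *
from bench import r
t=r.snapshot("top");s=r.snapshot("scene")
print('base',proj(t,[0,0,0]))
for n,a,roi in(("top",t,(250,175,350,245)),("scene",s,(255,165,350,230))):
    print(n,'green',cen(mask(a,(45,120,60),(85,255,255),roi)));print('orange',cen(mask(a,(5,120,120),(18,255,255),roi)))
    x0,y0,x1,y1=roi
    cv2.imwrite(f"pics/{n}z.png",cv2.resize(a["pixels"][y0:y1,x0:x1,::-1],None,fx=7,fy=7,interpolation=cv2.INTER_CUBIC))
E
```

```text
base (np.float64(312.06932794796006), np.float64(398.68994833044223))
top green [((np.float64(320.3), np.float64(210.49)), (np.int32(315), np.int32(205), np.int32(11), np.int32(11), np.int32(80)))]
orange [((np.float64(275.5), np.float64(224.67)), (np.int32(274), np.int32(224), np.int32(4), np.int32(2), np.int32(6)))]
scene green [((np.float64(310.4), np.float64(200.44)), (np.int32(305), np.int32(196), np.int32(12), np.int32(10), np.int32(98)))]
orange [((np.float64(279.06), np.float64(179.13)), (np.int32(277), np.int32(174), np.int32(5), np.int32(11), np.int32(47)))]
```

View pics/topz.png

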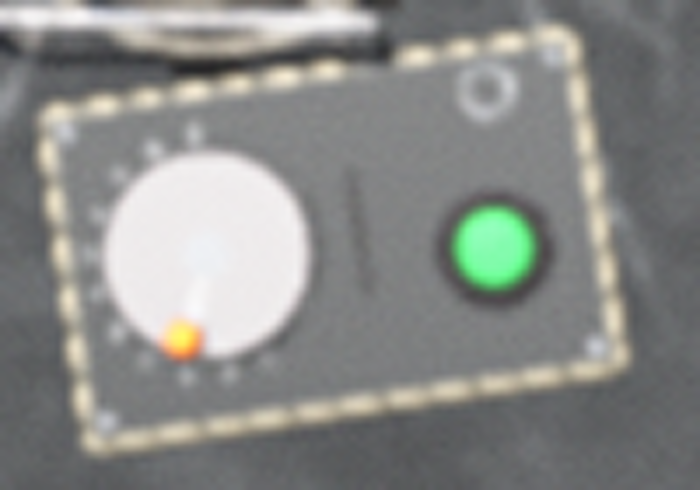

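View pics/scenez.png

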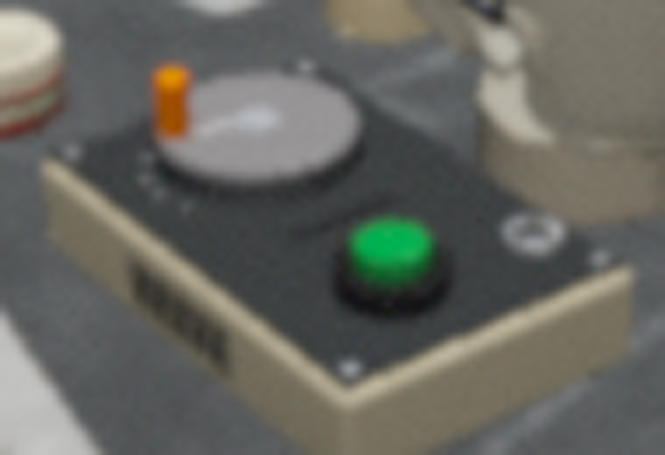

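```bash
python3 - <<'E'
from h import *
from bench import r
t=r.snapshot("top");s=r.snapshot("scene")
z=lambda x,y,x0,y0:((x+.5)/7-.5+x0,(y+.5)/7-.5+y0)
T=lambda x,y:z(x,y,250,175); S=lambda x,y:z(x,y,255,165)
c=np.array([plane(t,*T(*p),50) for p in[(42,103),(575,27),(630,368),(93,452)]]);print(c.round(1),c.mean(0).round(1))
for a,b in((0,1),(1,2),(2,3),(3,0)):
    d=c[b]-c[a];print(np.linalg.norm(d).round(1),np.degrees(np.arctan2(d[1],d[0])).round(1))
print('dial',tri(ray(t,*T(207,254)),ray(s,*S(257,122))))
print('post top',tri(ray(t,*T(182,338)),ray(s,*S(173,75))))
print('button',tri(ray(t,*T(494,247)),ray(s,*S(391,243))))
E
```

```text
[[586.1 163.9  50. ]
 [618.4 -50.4  50. ]
 [481.7 -73.4  50. ]
 [446.3 140.6  50. ]] [533.1  45.2  50. ]
216.7 -81.4
138.6 -170.4
216.9 99.4
141.8 9.5
dial (array([525.07831492,  94.16806442,  67.75230608]), np.float64(0.6537648982901929))
post top (array([491.68040692,  99.85671519,  95.87450339]), np.float64(2.335769808335531))
button (array([528.53963218, -19.42921431,  70.91828422]), np.float64(0.47925887067537115))
```

Measured box: centre about (533,45), yaw about 9°. The dial axis is at (525,94) and its face at z≈68, the post top at z≈96 and the button top at (528.5,-19.4,71). All of these agree with the heights given. The post angle in the box frame is about 161°, so q≈39°, which is stop 2. The goal is stop 6 (q=120°). I'll move over the box with the gripper shut and take a closer look.

>>> {"fn": "jog_arm", "kwargs": {
  "targets": [
    [-0.024,-0.022,0,0,0,0,1],
    [-0.048,-0.043,0,0,0,0,1],
    [-0.071,-0.065,0,0,0,0,1],
    [-0.095,-0.086,0,0,0,0,1],
    [-0.118,-0.108,0,0,0,0,1]
  ],
  "newtons": 40
}}

```text
time: 0.77
tool_pos: [242.3, 443.2, 231.2]
tcp_rot: [180.0, 0.0, 165.0]
ft_force: [0.3, 1.2, 0.1]
finger_gap: 25.5
```

>>> {"fn": "jog_arm", "kwargs": {
  "targets": [
    [-0.024,-0.022,0,0,0,0,1],
    [-0.048,-0.043,0,0,0,0,1],
    [-0.071,-0.065,0,0,0,0,1],
    [-0.095,-0.086,0,0,0,0,1],
    [-0.118,-0.108,0,0,0,0,1]
  ]
}}

```text
time: 1.18
tool_pos: [328.3, 308.2, 231.5]
tcp_rot: [180.0, 0.0, 165.0]
ft_force: [0.8, 0.3, 0.6]
finger_gap: -0.0
```

>>> {"fn": "jog_arm", "kwargs": {
  "targets": [
    [-0.024,-0.022,0,0,0,0,1],
    [-0.048,-0.043,0,0,0,0,1],
    [-0.071,-0.065,0,0,0,0,1],
    [-0.095,-0.086,0,0,0,0,1],
    [-0.118,-0.108,0,0,0,0,1]
  ]
}}

```text
time: 1.6
tool_pos: [414.2, 173.1, 231.6]
tcp_rot: [180.0, 0.0, 164.9]
ft_force: [-0.6, 0.2, -0.2]
finger_gap: 0.1
```

>>> {"fn": "jog_arm", "kwargs": {
  "targets": [
    [-0.024,-0.022,0,0,0,0,1],
    [-0.048,-0.043,0,0,0,0,1],
    [-0.071,-0.065,0,0,0,0,1],
    [-0.095,-0.086,0,0,0,0,1],
    [-0.118,-0.108,0,0,0,0,1]
  ]
}}

```text
time: 2.02
tool_pos: [500.2, 38.1, 231.5]
tcp_rot: [180.0, 0.0, 164.9]
ft_force: [0.4, 0.5, 0.2]
finger_gap: 0.2
```

```bash
python3 - <<'E'
from h import *
from bench import r
w=r.snapshot("wrist");cv2.imwrite("pics/w1.png",w["pixels"][:,:,::-1])
s=r.snapshot("scene");cv2.imwrite("pics/s1.png",cv2.resize(s["pixels"][100:250,200:400,::-1],None,fx=4,fy=4))
print(w["origin"],w["attitude"],r.sense()["tool_pos"])
E
```

```text
[424.41857365  58.20389826 374.70147473] [ 1.62183778e+02 -4.32660995e-02  7.48844043e+01] [500.97507757  35.92838995 231.22217442]
```

View pics/w1.png

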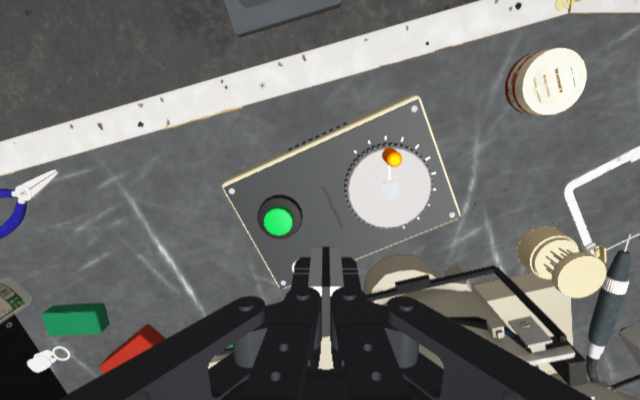

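View pics/s1.png

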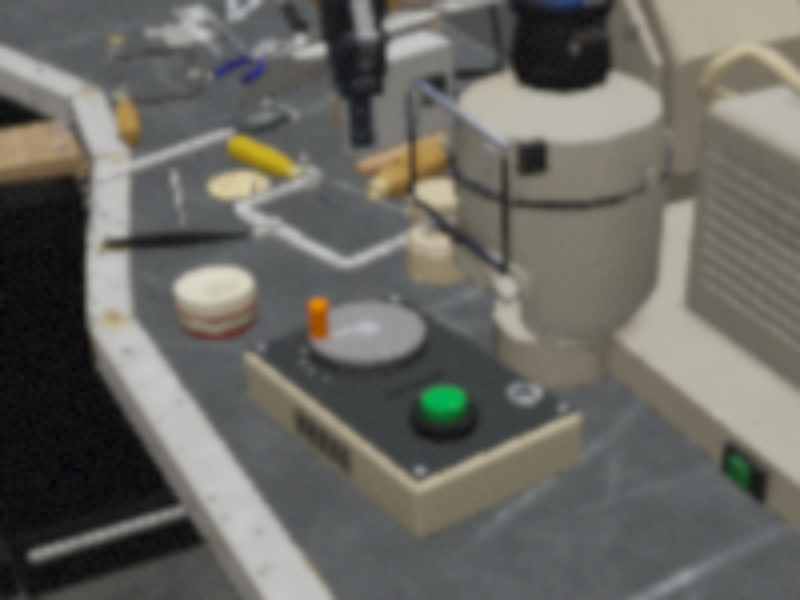

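The wrist view shows the dial disc centred near (389,187), the post top near (393,157), the button near (278,218) and the shut fingertips near (325,250), about 31 px wide. Next I'll refine these measurements.

```bash
cat >> h.py <<'E'
def dial(a,roi,zoff=0):
    m=mask(a,(0,0,150),(179,45,255),roi)|mask(a,(3,110,110),(25,255,255),roi)
    m=cv2.morphologyEx(m,cv2.MORPH_OPEN,np.ones((9,9),np.uint8))
    c=max(cv2.findContours(m,cv2.RETR_EXTERNAL,cv2.CHAIN_APPROX_NONE)[0],key=cv2.contourArea)
    return cv2.fitEllipse(cv2.convexHull(c))
E
python3 - <<'E'
from h import *
from bench import r
w=r.snapshot("wrist");t=r.snapshot("top")
e=dial(w,(335,130,445,240));print(e)
D=plane(w,*e[0],68);print('dial',D)
roi=(335,130,445,240)
print('orange',cen(mask(w,(3,110,110),(25,255,255),roi)))
g=cen(mask(w,(45,120,60),(85,255,255),(240,180,320,260)))[0];print('green',g,plane(w,*g[0],71))
x0,y0,x1,y1=roi
cv2.imwrite("pics/w1z.png",cv2.resize(w["pixels"][y0:y1,x0:x1,::-1],None,fx=5,fy=5,interpolation=cv2.INTER_CUBIC))
# lines of box corners (screws)
E
```

```text
((391.8674621582031, 185.91854858398438), (79.38965606689453, 84.93325805664062), 59.4461784362793)
dial [523.61480388  95.94404163  68.        ]
orange [((np.float64(393.44), np.float64(154.2)), (np.int32(385), np.int32(146), np.int32(20), np.int32(19), np.int32(207)))]
green ((np.float64(280.43), np.float64(219.16)), (np.int32(266), np.int32(204), np.int32(30), np.int32(31), np.int32(730))) [526.95416248 -17.8813108   71.        ]
```

View pics/w1z.png

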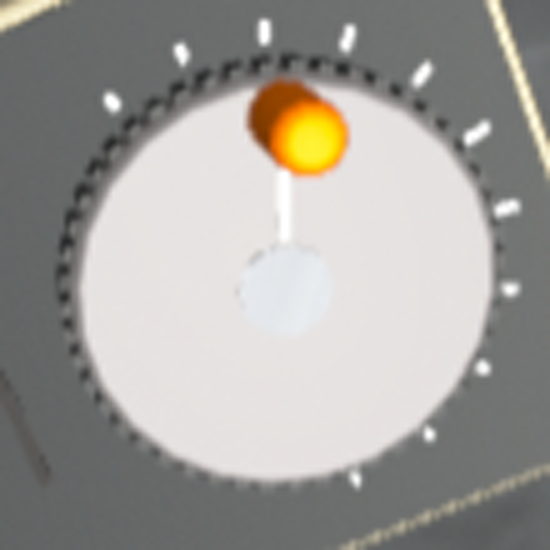

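```bash
python3 - <<'E'
from h import *
from bench import r
w=r.snapshot("wrist")
Z=lambda x,y:((x+.5)/5-.5+335,(y+.5)/5-.5+130)
hub=plane(w,*Z(286,288),68);print('hub',hub)
m=[(112,103),(182,53),(265,30),(347,37),(422,73)]
for p in m:
    d=plane(w,*Z(*p),50)-hub;print('tick',np.degrees(np.arctan2(d[1],d[0])).round(1),np.hypot(d[0],d[1]).round(1))
d=plane(w,*Z(286,180),68)-hub;print('ptr',np.degrees(np.arctan2(d[1],d[0])))
P=plane(w,*Z(312,138),96);d=P-hub;print('post top',P,np.degrees(np.arctan2(d[1],d[0])),np.hypot(d[0],d[1]))
# box long edges: front & deck corners from wrist image
c=np.array([plane(w,*p,50) for p in[(222,186),(418,97),(459,214)]]);print(c)
for a,b in((0,1),(1,2)):
    d=c[b]-c[a];print(np.linalg.norm(d),np.degrees(np.arctan2(d[1],d[0])))
E
```

```text
hub [523.05410393  98.95439977  68.        ]
tick -150.2 46.7
tick -170.7 47.1
tick 169.1 47.4
tick 149.5 47.6
tick 129.2 47.9
ptr 168.30156230025088
post top [489.04510284 105.0199065   96.        ] 169.8876214210819 34.54565857647917
[[481.90743035 -66.312447    50.        ]
 [448.73748689 143.0985526   50.        ]
 [576.20266873 163.65251547  50.        ]]
212.02172507250856 99.00066713687349
129.11172670614977 9.160183922276987
```

The ticks and the pointer agree. The post stands at 169° in world, on the tick for q=40° (stop 2), with ticks every 20°. The goal is stop 6, with the post at 89° in world. The dial axis averages to about (524.5,95) over the two views. I'll come down beside the post on its right.

>>> {"fn": "jog_arm", "kwargs": {
  "targets": [
    [0.004,0.006,0.018,0,0,-0.014,1],
    [0.009,0.011,0.036,0,0,-0.028,1],
    [0.013,0.017,0.055,0,0,-0.042,1],
    [0.018,0.023,0.073,0,0,-0.056,1],
    [0.022,0.028,0.091,0,0,-0.07,1]
  ]
}}

```text
time: 2.68
tool_pos: [484.6, 74.1, 139.6]
tcp_rot: [180.0, 0.0, 169.1]
ft_force: [0.5, -0.1, 0.3]
finger_gap: -0.1
```

```bash
python3 - <<'E'
from h import *
from bench import r
w=r.snapshot("wrist");cv2.imwrite("pics/w2.png",w["pixels"][:,:,::-1])
t=r.snapshot("top");cv2.imwrite("pics/t2.png",cv2.resize(t["pixels"][175:245,250:350,::-1],None,fx=6,fy=6,interpolation=cv2.INTER_CUBIC))
s=r.sense();print(s["tool_pos"],s["tcp_rot"],w["origin"],w["attitude"])
print('tcp px',proj(w,s["tool_pos"]), proj(t,s["tool_pos"]))
e=dial(w,(250,0,639,300));print(e,plane(w,*e[0],68))
E
```

```text
[482.24149619  74.09004121 137.0721464 ] [-179.94662734   -0.33335796  169.12303305] [407.63815849  88.62116666 282.89422254] [ 1.62203470e+02 -4.95848036e-02  7.90532961e+01]
tcp px (np.float64(325.04397475594465), np.float64(256.1585685860034)) (np.float64(283.6296344560935), np.float64(225.62071262285232))
((413.7897033691406, 59.27397155761719), (51.7100830078125, 642.2671508789062), 78.6743392944336) [397.82968059 145.11105149  68.        ]
```

View pics/w2.png

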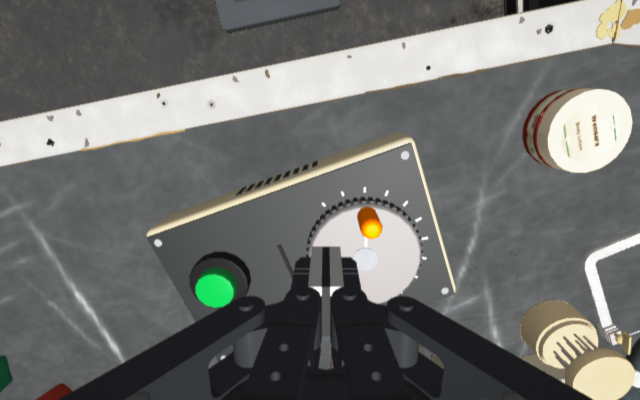

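View pics/t2.png

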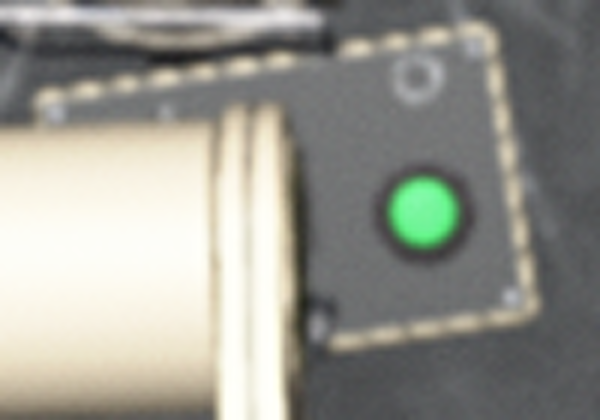

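```bash
python3 - <<'E'
from h import *
from bench import r
w=r.snapshot("wrist")
print(plane(w,372,230,96), plane(w,365.5,259,68))
c=cen(mask(w,(45,120,60),(85,255,255),(180,240,245,320)))[0];print(c,plane(w,215,291,71))
roi=(290,180,440,310);x0,y0,x1,y1=roi
cv2.imwrite("pics/w2z.png",cv2.resize(w["pixels"][y0:y1,x0:x1,::-1],None,fx=5,fy=4,interpolation=cv2.INTER_CUBIC))
E
```

```text
[487.34979363 101.64908124  96.        ] [521.10752012  95.6867511   68.        ]
((np.float64(215.13), np.float64(291.76)), (np.int32(195), np.int32(272), np.int32(42), np.int32(42), np.int32(1293))) [524.39056714 -17.00977399  71.        ]
```

View pics/w2z.png

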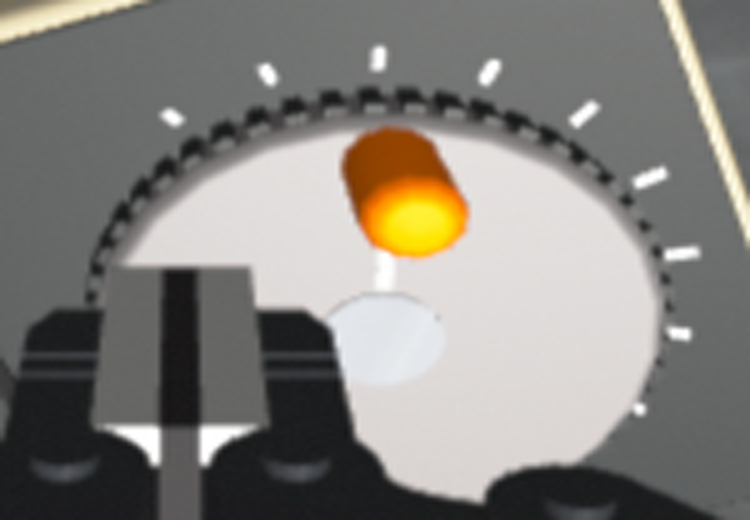

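The post top is near pixel (372,230) and the fingertips near (325,250), with about 15 mm clear beside the post. The blade tip is about 14 mm wide. I'll lower to z≈80, then approach slowly.

>>> {"fn": "jog_arm", "kwargs": {
  "targets": [
    [0,0,0.014,0,0,0,1],
    [0,0,0.028,0,0,0,1],
    [0,0,0.042,0,0,0,1],
    [0,0,0.054,0,0,0,1],
    [0,0,0.06,0,0,0,1]
  ]
}}

```text
time: 3.25
tool_pos: [485.5, 72.5, 80.0]
tcp_rot: [-180.0, 0.0, 169.0]
ft_force: [0.2, -0.6, -0.2]
finger_gap: 0.2
```

```bash
python3 - <<'E'
from h import *
from bench import r
w=r.snapshot("wrist")
roi=(290,160,450,310);x0,y0,x1,y1=roi
cv2.imwrite("pics/w3z.png",cv2.resize(w["pixels"][y0:y1,x0:x1,::-1],None,fx=4,fy=4,interpolation=cv2.INTER_CUBIC))
s=r.snapshot("scene");cv2.imwrite("pics/s3.png",cv2.resize(s["pixels"][140:240,230:360,::-1],None,fx=6,fy=6,interpolation=cv2.INTER_CUBIC))
E
```

```text
(no output)
```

View pics/w3z.png

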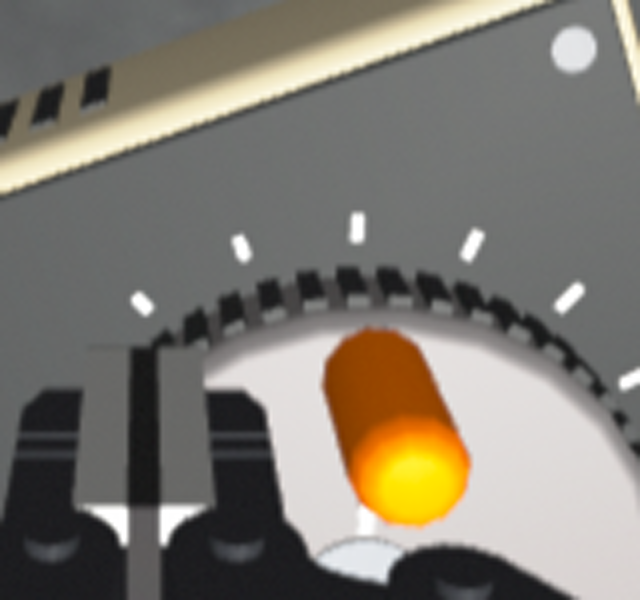

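View pics/s3.png

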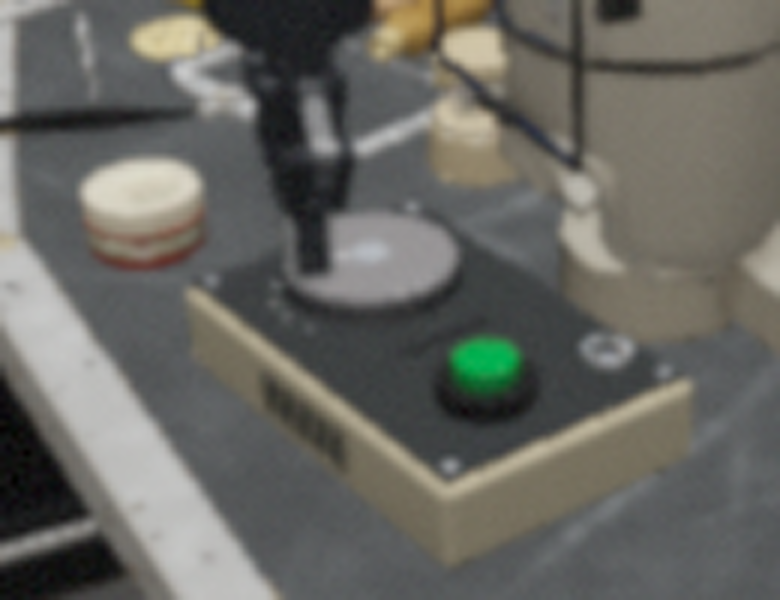

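>>> {"fn": "jog_arm", "kwargs": {
  "targets": [
    [0,0.002,0,0,0,0,1],
    [0,0.004,0,0,0,0,1],
    [0,0.006,0,0,0,0,1],
    [0,0.007,0,0,0,0,1],
    [0,0.007,0,0,0,0,1]
  ]
}}

```text
time: 3.77
tool_pos: [487.2, 79.6, 80.8]
tcp_rot: [180.0, 0.0, 169.0]
ft_force: [-0.3, 0.3, 0.3]
finger_gap: -0.0
```

>>> {"fn": "jog_arm", "kwargs": {
  "targets": [
    [0,0.001,0,0,0,0,1],
    [0,0.002,0,0,0,0,1],
    [0,0.003,0,0,0,0,1],
    [0,0.004,0,0,0,0,1],
    [0,0.004,0,0,0,0,1]
  ]
}}

```text
time: 4.18
tool_pos: [487.4, 82.8, 80.3]
tcp_rot: [-179.9, -0.0, 169.0]
ft_force: [-1.2, -4.5, 1.5]
finger_gap: 0.1
```

```bash
cat > look.py <<'E'
import sys
from h import *
from bench import r
w=r.snapshot("wrist")
x0,y0,x1,y1=(270,120,450,310)
cv2.imwrite(f"pics/{sys.argv[1]}.png",cv2.resize(w["pixels"][y0:y1,x0:x1,::-1],None,fx=3,fy=3,interpolation=cv2.INTER_CUBIC))
for i in range(1):
    s=r.sense();print(s["tool_pos"].round(1),s["tcp_rot"].round(1),s["ft_force"].round(1))
E
python3 look.py w4
```

```text
[487.4  82.8  80.3] [-180.   -0.  169.] [-1.5 -4.3  1.9]
```

View pics/w4.png

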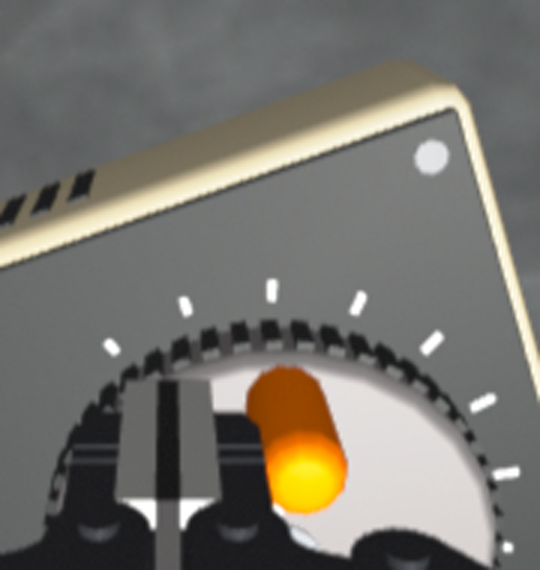

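The force rose to 4.6 N, so the finger's back is touching the post's top. The dial still sits on its tick. I'll back off, lower 5 mm for more overlap, and return to contact. Then I'll push in arcs about the dial axis, half a click per call.

>>> {"fn": "jog_arm", "kwargs": {
  "targets": [
    [0,-0.004,0,0,0,0,1],
    [0,-0.004,0.003,0,0,0,1],
    [0,-0.004,0.005,0,0,0,1],
    [0,-0.001,0.005,0,0,0,1],
    [0,0,0.005,0,0,0,1]
  ]
}}

```text
time: 4.65
tool_pos: [486.9, 82.8, 74.7]
tcp_rot: [-179.9, -0.1, 168.9]
ft_force: [-0.8, -5.7, -1.6]
finger_gap: -0.2
```

>>> {"fn": "jog_arm", "kwargs": {
  "targets": [
    [0.0007,0.0011,0,0,0,0.035,1],
    [0.0013,0.0023,0,0,0,0.07,1],
    [0.0019,0.0035,0,0,0,0.105,1],
    [0.0025,0.0047,0,0,0,0.14,1],
    [0.003,0.0059,0,0,0,0.175,1]
  ]
}}

```text
time: 5.07
tool_pos: [485.3, 89.4, 74.8]
tcp_rot: [-180.0, -0.1, 158.8]
ft_force: [0.1, 0.2, -1.5]
finger_gap: -0.1
```

```bash
python3 look.py w5
```

```text
[485.4  89.9  75. ] [-180.    -0.   158.7] [-0.1  0.4  0.7]
```

View pics/w5.png

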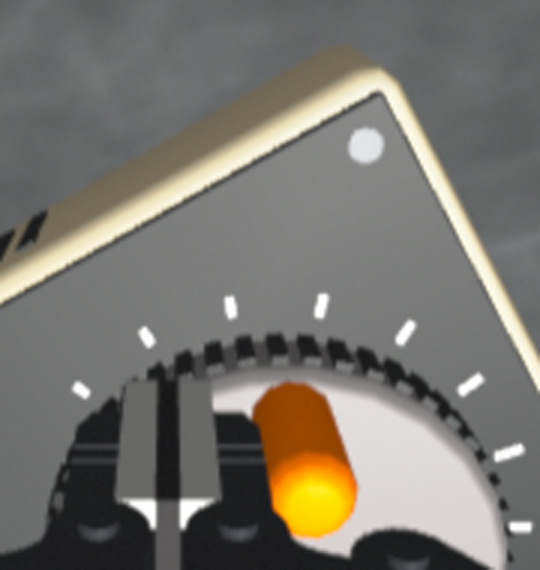

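```bash
cat >> look.py <<'E'
if len(sys.argv)>3:
    u,v=x0+(float(sys.argv[2])+.5)/3-.5,y0+(float(sys.argv[3])+.5)/3-.5
E
cat >> h.py <<'E'
H=np.array([523.,96.,68.])
def postang(w):
    h=cv2.cvtColor(np.ascontiguousarray(w["pixels"]),cv2.COLOR_RGB2HSV)
    m=cv2.inRange(h,np.array((12,150,225)),np.array((35,255,255)))
    m[:, :330]=0; m[:,470:]=0
    c=cen(m)[0]
    P=plane(w,*c[0],96); d=P-H
    return c[0],P,np.degrees(np.arctan2(d[1],d[0])),np.hypot(d[0],d[1])
E
python3 - <<'E'
from h import *
from bench import r
w=r.snapshot("wrist");print(postang(w)); t=r.sense(); print(t['ft_force'],t['tool_pos'])
# ticks seen now, zoom coords -> angle about H
for p in[(82,390),(147,337),(231,307),(321,305),(405,333),(471,385)]:
    d=plane(w,270+(p[0]+.5)/3-.5,120+(p[1]+.5)/3-.5,50)-H;print(np.degrees(np.arctan2(d[1],d[0])).round(1),np.hypot(*d[:2]).round(1))
E
```

```text
((np.float64(378.0), np.float64(285.44)), array([492.94909977, 110.75712938,  96.        ]), np.float64(153.84567823861994), np.float64(33.47879138435271))
[ 0.82362638 -0.24982964 -1.25165751] [485.69907521  89.96006471  75.20674393]
-148.9 45.1
-169.9 44.9
168.8 45.0
147.8 45.4
126.7 46.1
105.7 47.2
```

The dial seems to sit right on the crest between stops, which fits the near-zero force. I'll keep pushing gently.

>>> {"fn": "jog_arm", "kwargs": {
  "targets": [
    [0.0004,0.0006,0,0,0,0.018,1],
    [0.0007,0.0011,0,0,0,0.035,1],
    [0.001,0.0017,0,0,0,0.052,1],
    [0.001,0.0017,0,0,0,0.052,1],
    [0.001,0.0017,0,0,0,0.052,1]
  ]
}}

```text
time: 5.58
tool_pos: [485.5, 91.6, 75.4]
tcp_rot: [180.0, 0.0, 156.0]
ft_force: [-0.6, 0.0, 0.5]
finger_gap: 0.1
```

```bash
sed -i 's/H=np.array.*/H=np.array([525.,97.,68.])/' h.py; echo 'print(postang(w))' >> look.py; python3 look.py w6
```

```text
[485.5  91.5  75.3] [180.   0. 156.] [-0.1  0.7 -0.3]
((np.float64(380.17), np.float64(284.71)), array([494.20397454, 113.01484013,  96.        ]), np.float64(152.5242402534622), np.float64(34.71124153513762))
```

View pics/w6.png

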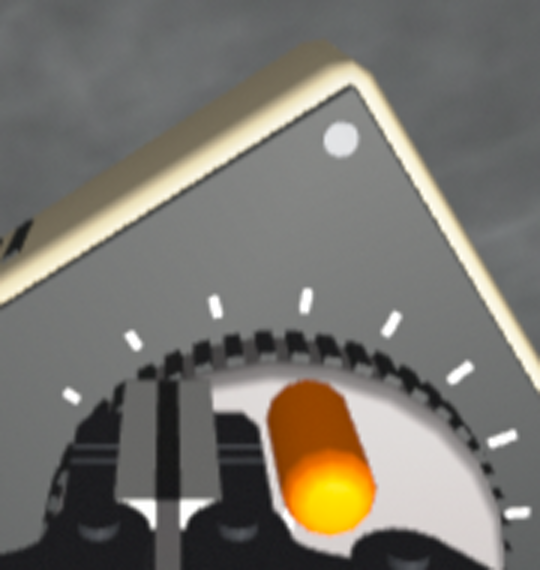

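Click 1 has snapped in. The post is now in line with the next tick at zoom (305,300), with a gap to the finger. Now click 2, in two steps.

>>> {"fn": "jog_arm", "kwargs": {
  "targets": [
    [0.0007,0.0012,0,0,0,0.035,1],
    [0.0014,0.0024,0,0,0,0.07,1],
    [0.002,0.0037,0,0,0,0.105,1],
    [0.0026,0.005,0,0,0,0.14,1],
    [0.0031,0.0062,0,0,0,0.175,1]
  ]
}}

```text
time: 6.05
tool_pos: [484.7, 97.4, 75.2]
tcp_rot: [-179.9, 0.0, 145.8]
ft_force: [-3.9, -7.2, 2.0]
finger_gap: -0.3
```

>>> {"fn": "jog_arm", "kwargs": {
  "targets": [
    [0.0007,0.0012,0,0,0,0.035,1],
    [0.0014,0.0024,0,0,0,0.07,1],
    [0.002,0.0037,0,0,0,0.105,1],
    [0.0026,0.005,0,0,0,0.14,1],
    [0.0031,0.0062,0,0,0,0.175,1]
  ]
}}

```text
time: 6.47
tool_pos: [486.0, 105.2, 75.3]
tcp_rot: [-180.0, 0.0, 135.8]
ft_force: [-0.8, 0.7, -0.6]
finger_gap: 0.1
```

```bash
python3 look.py w7
```

```text
[486.1 105.4  75.3] [180.   -0.  135.7] [-0.1  0.4 -0.1]
((np.float64(379.13), np.float64(284.65)), array([501.30219204, 121.90359528,  96.        ]), np.float64(133.57879916540867), np.float64(34.3769568137585))
```

View pics/w7.png

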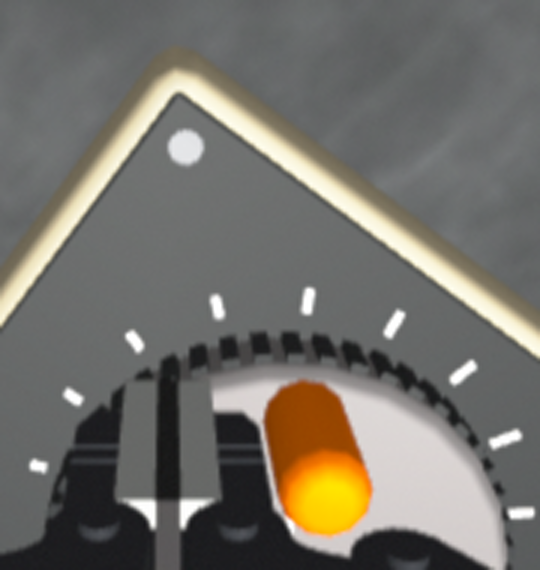

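Click 2 is done. The post now stands on tick index 4, with four ticks visible to its left. Same move for click 3.

>>> {"fn": "jog_arm", "kwargs": {
  "targets": [
    [0.0007,0.0012,0,0,0,0.035,1],
    [0.0014,0.0024,0,0,0,0.07,1],
    [0.002,0.0037,0,0,0,0.105,1],
    [0.0026,0.005,0,0,0,0.14,1],
    [0.0031,0.0062,0,0,0,0.175,1]
  ]
}}

```text
time: 6.93
tool_pos: [487.5, 111.1, 75.2]
tcp_rot: [-179.9, 0.0, 125.8]
ft_force: [-5.1, -5.7, 4.8]
finger_gap: -0.0
```

>>> {"fn": "jog_arm", "kwargs": {
  "targets": [
    [0.0007,0.0012,0,0,0,0.035,1],
    [0.0014,0.0024,0,0,0,0.07,1],
    [0.002,0.0037,0,0,0,0.105,1],
    [0.0026,0.005,0,0,0,0.14,1],
    [0.0031,0.0062,0,0,0,0.175,1]
  ]
}}

```text
time: 7.35
tool_pos: [491.3, 117.9, 75.3]
tcp_rot: [-180.0, 0.0, 115.8]
ft_force: [0.4, 0.7, 0.9]
finger_gap: -0.2
```

```bash
python3 look.py w8
```

```text
[491.4 118.1  75.3] [180.   -0.  115.7] [ 1.3 -0.1 -0.5]
((np.float64(378.98), np.float64(284.75)), array([511.28871918, 128.29351929,  96.        ]), np.float64(113.6606682713481), np.float64(34.165531915583394))
```

View pics/w8.png

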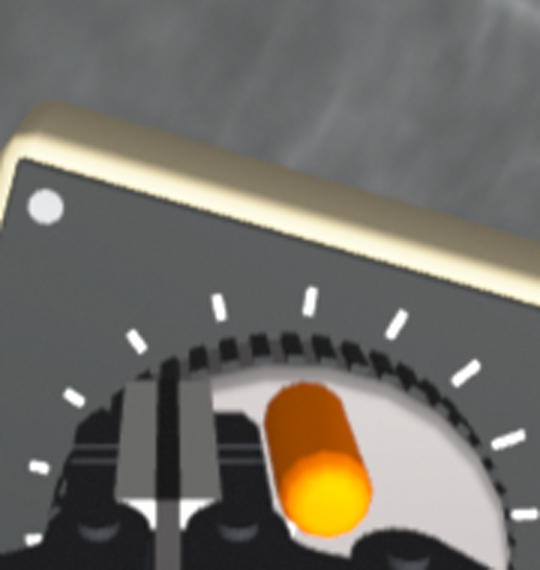

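Click 3 is done. The post is on tick index 5, with five ticks to its left. Same move again for the last click.

>>> {"fn": "jog_arm", "kwargs": {
  "targets": [
    [0.0007,0.0012,0,0,0,0.035,1],
    [0.0014,0.0024,0,0,0,0.07,1],
    [0.002,0.0037,0,0,0,0.105,1],
    [0.0026,0.005,0,0,0,0.14,1],
    [0.0031,0.0062,0,0,0,0.175,1]
  ]
}}

```text
time: 7.82
tool_pos: [494.7, 123.1, 75.1]
tcp_rot: [-179.9, 0.0, 105.8]
ft_force: [-5.9, -3.5, 4.4]
finger_gap: -0.1
```

>>> {"fn": "jog_arm", "kwargs": {
  "targets": [
    [0.0007,0.0012,0,0,0,0.035,1],
    [0.0014,0.0024,0,0,0,0.07,1],
    [0.002,0.0037,0,0,0,0.105,1],
    [0.0026,0.005,0,0,0,0.14,1],
    [0.0031,0.0062,0,0,0,0.175,1]
  ]
}}

```text
time: 8.23
tool_pos: [500.5, 128.1, 75.2]
tcp_rot: [-180.0, 0.0, 95.8]
ft_force: [0.1, -1.0, -1.2]
finger_gap: 0.1
```

```bash
python3 look.py w9
```

```text
[500.8 128.3  75.4] [180.   -0.   95.6] [-0.2  1.4  0.2]
((np.float64(376.28), np.float64(284.59)), array([521.6928543 , 130.93747932,  96.        ]), np.float64(95.56579612764398), np.float64(34.098236244652895))
```

View pics/w9.png

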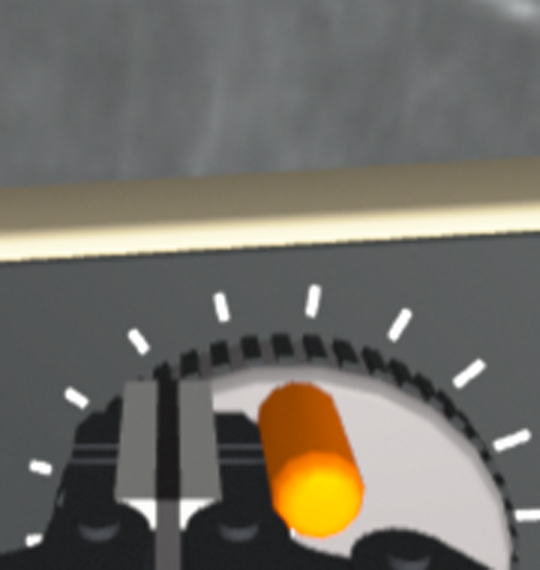

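The post is a little short of its previous spot relative to the finger. The snap may still be under way, so I'll hold and look again.

>>> {"fn": "jog_arm", "kwargs": {
  "targets": [
    [0,0,0,0,0,0,1],
    [0,0,0,0,0,0,1],
    [0,0,0,0,0,0,1]
  ]
}}

```text
time: 8.53
tool_pos: [500.6, 128.1, 75.3]
tcp_rot: [-180.0, 0.0, 95.9]
ft_force: [0.5, 0.0, -0.5]
finger_gap: 0.1
```

```bash
python3 look.py w10
```

```text
[500.6 128.2  75.3] [-180.     0.    95.9] [-0.1  0.1  0.5]
((np.float64(382.29), np.float64(285.1)), array([524.41242512, 130.98360571,  96.        ]), np.float64(90.99054253520426), np.float64(33.988684903914326))
```

View pics/w10.png

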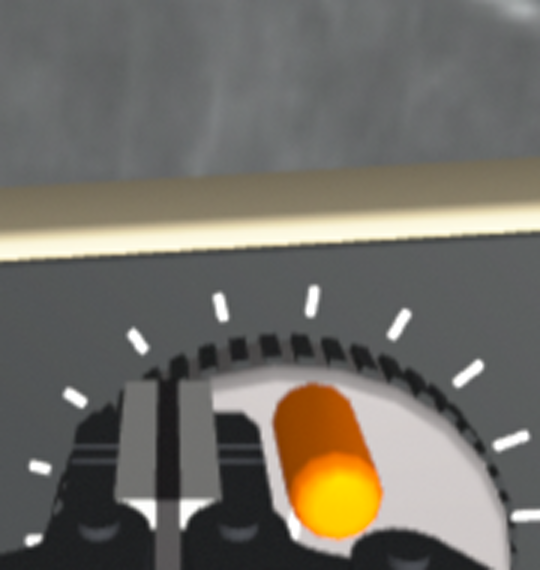

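It has snapped fully into stop 6 (measured 91°, expected 89°). I'll retreat and rise.

>>> {"fn": "jog_arm", "kwargs": {
  "targets": [
    [0,-0.004,0,0,0,0,1],
    [0,-0.006,-0.002,0,0,0,1],
    [0,-0.006,-0.03,0,0,0,1],
    [0,-0.006,-0.06,0,0,0,1],
    [0,-0.006,-0.095,0,0,0,1]
  ]
}}

```text
time: 9.0
tool_pos: [492.9, 127.3, 169.8]
tcp_rot: [-179.8, 0.0, 95.8]
ft_force: [1.5, 0.1, -0.6]
finger_gap: -0.1
```

```bash
python3 - <<'E'
from h import *
from bench import r
w=r.snapshot("wrist");cv2.imwrite("pics/w11.png",w["pixels"][:,:,::-1]); s=r.sense();print(s["tool_pos"],s["tcp_rot"],s["joint_pos"])
print(postang(w))
E
```

```text
[497.42959991 128.09630504 179.17067416] [ 1.79513666e+02 -2.32666908e-02  9.58159778e+01] [ 8.72127821e+00 -4.72579413e+00  1.03147734e+02 -1.43102498e-03
  8.10911718e+01  2.90561476e+00]
((np.float64(372.0), np.float64(211.6)), array([524.92813117, 130.44228801,  96.        ]), np.float64(90.12313076508958), np.float64(33.442365237333355))
```

View pics/w11.png

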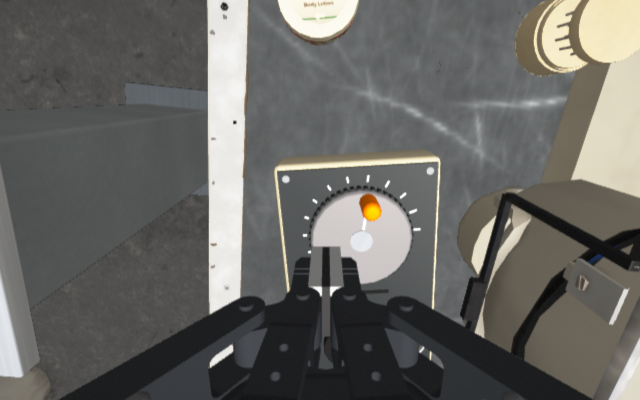

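The dial face is fully visible. The post top at (372,211) gives 90.1°, expected 89° for stop 6, so four clicks. Next I'll move over the start button, keeping this yaw.

>>> {"fn": "jog_arm", "kwargs": {
  "targets": [
    [-0.03,0.0035,0,0,0,0,1],
    [-0.06,0.007,0,0,0,0,1],
    [-0.09,0.0105,0,0,0,0,1],
    [-0.12,0.014,0,0,0,0,1],
    [-0.148,0.0175,0,0,0,0,1]
  ]
}}

```text
time: 9.47
tool_pos: [527.0, -19.4, 170.5]
tcp_rot: [180.0, 0.0, 95.8]
ft_force: [-0.2, 0.4, 1.0]
finger_gap: 0.1
```

>>> {"fn": "jog_arm", "kwargs": {
  "targets": [
    [0,0,0.025,0,0,0,1],
    [0,0,0.05,0,0,0,1],
    [0,0,0.07,0,0,0,1],
    [0,0,0.08,0,0,0,1],
    [0,0,0.08,0,0,0,1]
  ]
}}

```text
time: 9.88
tool_pos: [524.7, -17.6, 87.5]
tcp_rot: [-179.7, -0.1, 95.8]
ft_force: [-0.2, 0.3, -0.5]
finger_gap: 0.3
```

```bash
python3 - <<'E'
from h import *
from bench import r
w=r.snapshot("wrist");cv2.imwrite("pics/w12.png",w["pixels"][:,:,::-1]); s=r.sense();print(s["tool_pos"],s["tcp_rot"])
s=r.snapshot("scene");cv2.imwrite("pics/s12.png",cv2.resize(s["pixels"][140:240,230:360,::-1],None,fx=6,fy=6,interpolation=cv2.INTER_CUBIC))
E
```

```text
[525.97318339 -17.67636843  89.39567619] [-1.79861156e+02 -3.08630997e-02  9.58045477e+01]
```

View pics/w12.png

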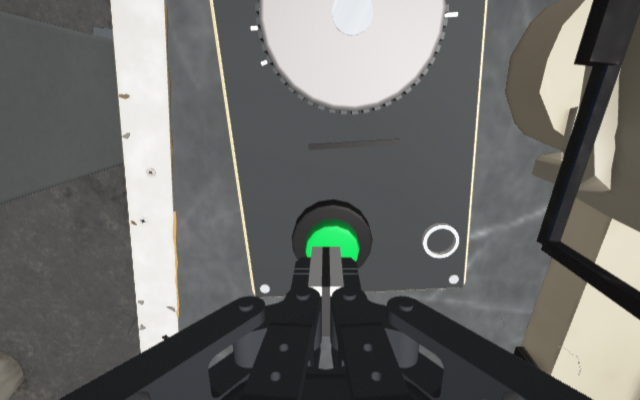

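View pics/s12.png

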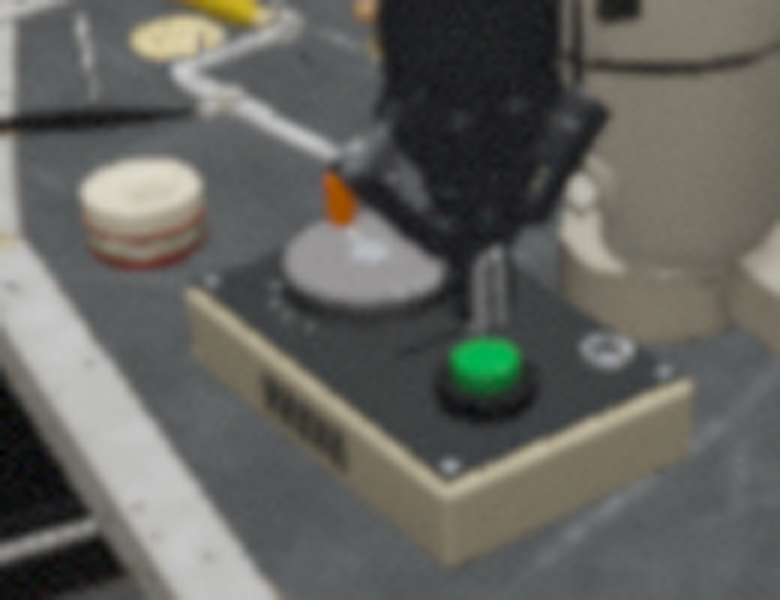

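```bash
python3 - <<'E'
from h import *
from bench import r
w=r.snapshot("wrist")
m=mask(w,(45,120,60),(85,255,255),(290,200,380,300));ys,xs=np.nonzero(m)
print(xs.min(),xs.max(),ys.min())
o,d=[float(x) for x in (0,0)]
cx=(xs.min()+xs.max())/2
for row in(248,252,256):
    print(row,plane(w,cx,row,71))
print('top edge',plane(w,cx,ys.min(),71)); print(r.sense()['tool_pos'])
print(proj(w,[527,-18,71]), proj(w,[526,-17.6,89]))
E
```

```text
300 354 216
248 [527.86890173 -19.63698894  71.        ]
252 [528.11544741 -22.04764108  71.        ]
256 [528.3640253 -24.4781636  71.       ]
top edge [525.96680009  -1.03879083  71.        ]
[527.91410536 -17.8127812   91.73042294]
(np.float64(325.7223580733748), np.float64(245.14835334486105)) (np.float64(323.85933772621866), np.float64(260.12461343396643))
```

```bash
python3 - <<'E'
from h import *
from bench import r
w=r.snapshot("wrist")
cv2.imwrite("pics/w13.png",cv2.resize(w["pixels"][190:290,280:390,::-1],None,fx=6,fy=6,interpolation=cv2.INTER_CUBIC))
h=cv2.cvtColor(np.ascontiguousarray(w["pixels"]),cv2.COLOR_RGB2HSV)
m=cv2.inRange(h,np.array((45,120,200)),np.array((85,255,255)));m[:200]=0;m[:,:290]=0;m[:,380:]=0;m[290:]=0
ys,xs=np.nonzero(m);print(xs.min(),xs.max(),ys.min())
cx=(xs.min()+xs.max())/2
print(plane(w,cx,ys.min(),71),plane(w,xs.min(),250,71),plane(w,xs.max(),250,71))
E
```

```text
301 351 222
[526.61407742  -4.90111173  71.        ] [514.56118533 -22.76145682  71.        ] [542.01868254 -20.03241785  71.        ]
```

View pics/w13.png

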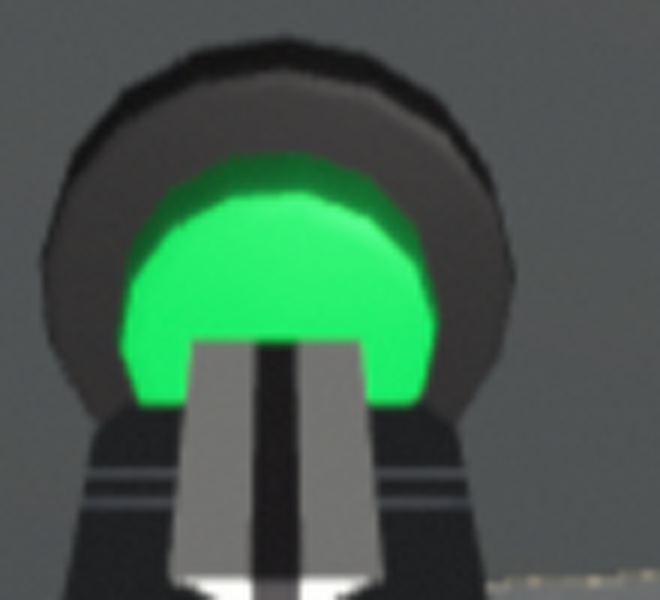

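The tips are centred over the button (column 326 for both), and its centre measures about (527.5,-20). I'll press straight down slowly.

>>> {"fn": "jog_arm", "kwargs": {
  "targets": [
    [0,0,0.008,0,0,0,1],
    [0,0,0.014,0,0,0,1],
    [0,0,0.018,0,0,0,1],
    [0,0,0.021,0,0,0,1],
    [0,0,0.023,0,0,0,1]
  ]
}}

```text
time: 10.5
tool_pos: [527.0, -17.8, 67.0]
tcp_rot: [-180.0, -0.0, 95.8]
ft_force: [-2.2, 1.0, 4.3]
finger_gap: -0.2
```

>>> {"fn": "jog_arm", "kwargs": {
  "targets": [
    [0,0,0.001,0,0,0,1],
    [0,0,0.002,0,0,0,1],
    [0,0,0.0025,0,0,0,1],
    [0,0,0.003,0,0,0,1],
    [0,0,0.003,0,0,0,1]
  ]
}}

```text
time: 10.92
tool_pos: [527.1, -17.8, 65.9]
tcp_rot: [-180.0, -0.0, 95.8]
ft_force: [-7.6, 0.5, 15.7]
finger_gap: 0.1
```

>>> {"fn": "jog_arm", "kwargs": {
  "targets": [
    [0,0,0.0005,0,0,0,1],
    [0,0,0.001,0,0,0,1],
    [0,0,0.001,0,0,0,1]
  ]
}}

```text
time: 11.17
tool_pos: [527.2, -17.8, 65.7]
tcp_rot: [-180.0, 0.0, 95.8]
ft_force: [-11.9, 1.0, 23.4]
finger_gap: 0.1
```

```bash
python3 - <<'E'
from h import *
from bench import r
w=r.snapshot("wrist");cv2.imwrite("pics/w14.png",cv2.resize(w["pixels"][190:290,280:390,::-1],None,fx=6,fy=6,interpolation=cv2.INTER_CUBIC))
s=r.snapshot("scene");cv2.imwrite("pics/s14.png",cv2.resize(s["pixels"][150:240,250:360,::-1],None,fx=6,fy=6,interpolation=cv2.INTER_CUBIC))
E
```

```text
(no output)
```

View pics/w14.png

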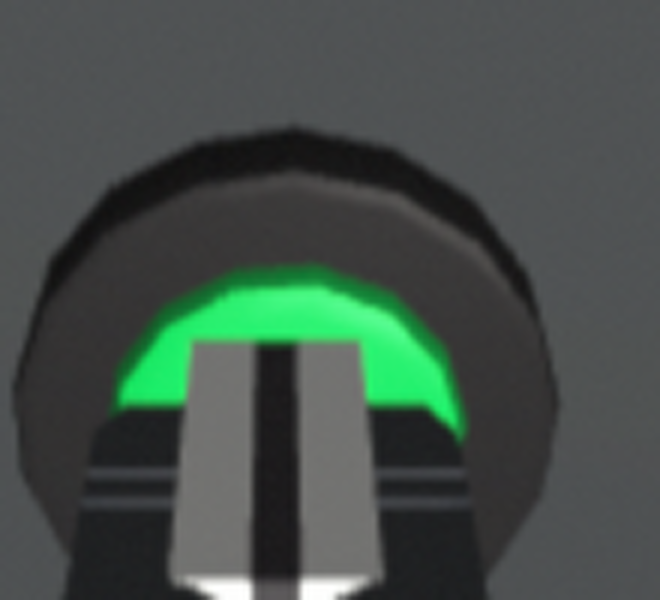

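View pics/s14.png

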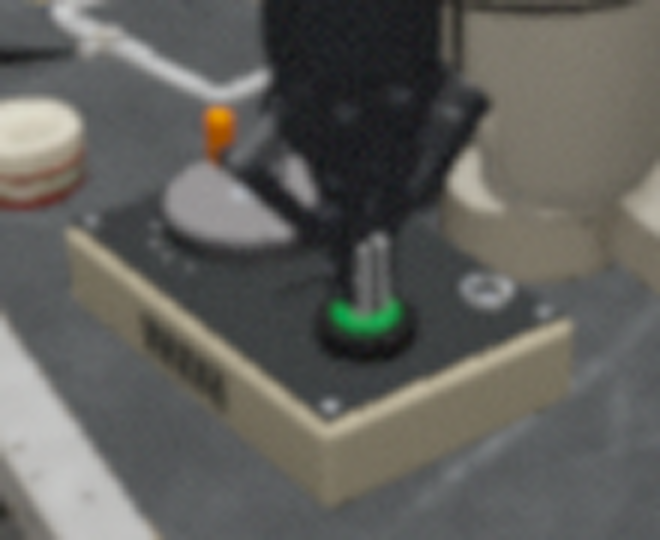

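The button is down on its stop: 23 N with z held at 65.7, and the green cap nearly flush with its surround. I'll release straight up and rise clear.

>>> {"fn": "jog_arm", "kwargs": {
  "targets": [
    [0,0,-0.003,0,0,0,1],
    [0,0,-0.01,0,0,0,1],
    [0,0,-0.03,0,0,0,1],
    [0,0,-0.06,0,0,0,1],
    [0,0,-0.1,0,0,0,1]
  ]
}}

```text
time: 11.68
tool_pos: [524.5, -17.6, 161.2]
tcp_rot: [-179.6, -0.1, 95.8]
ft_force: [0.6, -0.7, -0.1]
finger_gap: 0.5
```

>>> {"fn": "jog_arm", "kwargs": {
  "targets": [
    [0,-0.03,-0.03,0,0,0,1],
    [0,-0.06,-0.06,0,0,0,1],
    [0,-0.09,-0.08,0,0,0,1],
    [0,-0.1,-0.09,0,0,0,1],
    [0,-0.1,-0.09,0,0,0,1]
  ]
}}

```text
time: 12.1
tool_pos: [427.6, -28.5, 257.0]
tcp_rot: [179.7, 0.1, 95.8]
ft_force: [0.5, 0.2, 0.2]
finger_gap: 0.2
```

```bash
python3 - <<'E'
from h import *
from bench import r
for n in("wrist","scene","top"):
    w=r.snapshot(n);cv2.imwrite(f"pics/{n}_end.png",w["pixels"][:,:,::-1] if n!="scene" else cv2.resize(w["pixels"][140:240,230:360,::-1],None,fx=6,fy=6,interpolation=cv2.INTER_CUBIC))
E
```

```text
(no output)
```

View pics/wrist_end.png

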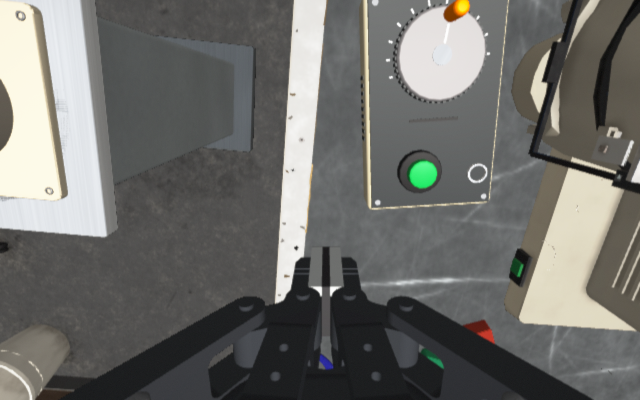

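View pics/scene_end.png

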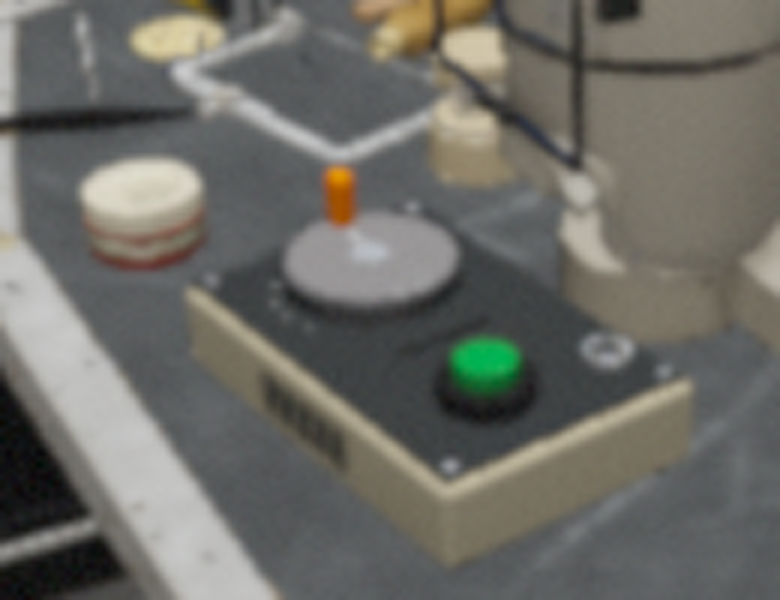

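The button is back up, the ring and pot have not moved, and the arm is clear. One last check of the post angle before handing in.

```bash
python3 - <<'E'
from h import *
from bench import r
w=r.snapshot("wrist")
hub=plane(w,442,55,68)
m=mask(w,(5,150,200),(35,255,255),(430,0,490,30));c=cen(m)[0]
d=plane(w,462,7,96)-hub;print(c[0],hub,'post',np.degrees(np.arctan2(d[1],d[0])),np.hypot(*d[:2]))
d=plane(w,447,36,68)-hub;print('pointer',np.degrees(np.arctan2(d[1],d[0])))
e=plane(w,370,207,50)-plane(w,489,200,50);print('box yaw',np.degrees(np.arctan2(-e[1],-e[0])))
s=r.sense();print(s["time"],s["qd"].round(2),r.hand_in())
E
```

```text
(np.float64(464.54), np.float64(6.54)) [523.01972927  95.18494325  68.        ] post 90.25395524512327 32.836449612188986
pointer 85.63040261660912
box yaw 9.273618554197471
the job is handed in; nothing more can be done
12.3 [ 0.04  1.01  0.08 -0.03  0.29 -0.06] None
```

The dial is four clicks faster, and the start button was pressed all the way down and came back up. I handed the job in at 12.3 s, with the arm clear of everything.

- **Dial:** I pushed the orange post clockwise with the shut fingers from stop 2 (q 40°) to stop 6 (q 120°). I checked after each click that it had snapped over. The peak push was about 8 N, against the 2 to 4 N the task gives for leaving a stop. The last check put the post at 90.3° in world, and the white pointer line, measured roughly, at 85.6°. Stop 6 should be at 89°, so both are well within half a click.
- **Button:** It reached its stop, with the fingertip held at z 65.7 mm and 23 N up. About 12 N of sideways force came with it, which I did not explain. The closing pictures show the button back up.
- **Loose things:** The ring and pot look undisturbed in the closing pictures. I did not compare the bars and the jar before and after, but the arm never went near them.
- **Disagreements:** The camera views differed by 2 to 5 mm on the dial centre, so I worked from an average and corrected it from the tick marks. The arm was still settling slightly when I handed in (joint speeds up to 1°/s).

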